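Shift a polishing spindle gearbox into gear by its pull-and-turn selector

TASK

Put the polishing gearbox into the gear marked by the larger round boss: pull the sprung selector knob up, turn its pointed end round towards that boss, and feel for the notch there until the knob drops fully home, then let go. Never wrench the knob: the thin retaining ring round it must not be lifted or dragged round. Leave everything else on the bench where it is.

Things in the scene. Friction and masses are not known exactly. Their poses are not given: they have to be found in the camera images.
- gearbox: Green cast gearbox fixed to the bench, flat deck 250 x 260 mm, 80 mm high. On its +y side a motor (out to 300 mm, up to 127 mm high), on its -y side a cloth polishing wheel (150 mm diameter, 185 to 215 mm out, top at 157 mm). Origin on the bench below the knob's vertical turning axis; x is the neutral direction of the knob's pointer, z up.
- knob_grip (a point): Centre of the selector knob's upright bar handle, on the turning axis, 140 mm above the bench when fully home. x points along the bar to its pointed end. Black bar, 16 mm thick with flat parallel sides, 34 mm high (top 9 mm above this point), from 45 mm behind to 41 mm ahead of the axis, on a round skirt of 92 mm diameter whose top is 25 mm below this point.
- stem (a joint): How far the knob is pulled up (m): 0 fully home, 0.014 at the stop. Spring and weight pull it down with 10 N at 0, 15 N at the stop; freed, it drops by itself. Under the skirt a tooth below the pointer, 32 mm from the axis, sits in a notched plate: to turn away, pull up over 0.0075 (0.010 to 0.012 is good). Let down between the notches it rides on the greased plate at about 0.006 and turns easily.
- knob (a joint): Turn of the knob about the vertical (rad), 0 with the pointer along the gearbox's x, positive counter-clockwise from above, stops at 1.4 either way. It starts in a wide neutral gap, within 0.1 of 0, with some free turn. There is one notch on either side. The plate is solid from 0.65 off neutral up to the notch, and again past the notch to the stop.
- knob_nose (a point): Pointed end of the bar handle, 41 mm from the turning axis, at the height of knob_grip; a thin white line on top leads to it. Axes as knob_grip.
- big_boss: The larger of two round plain-steel bosses on the deck, 32 mm diameter, 8 mm high: the wanted gear. 82 mm from the knob's axis, 1.0 rad to the left or right of neutral (varies). Its notch, hidden by the skirt, lies 0.1 to 0.2 rad short of or past the boss's direction and must be felt for; it leaves the tooth about 0.05 rad of play either way. Origin at the centre of its underside.
- small_boss: The smaller steel boss, 18 mm diameter, 8 mm high, on the other side: the gear not wanted. Origin at the centre of its underside.
- ring_tab (a point): Top of the small tab on the pale metal retaining ring (113 mm outer diameter, top at 105 mm) round the knob's skirt; the tab is on the side away from the bosses, 61 mm from the axis. The ring lifts if the knob is pulled against its stop with over about 35 N, and is dragged round if the knob is turned against a notch wall with over about 0.25 N m.
- deck_cross: Bystander: small brass cast cross, 55 x 42 x 7 mm, lying on the gearbox deck behind the knob. Origin at the centre of its underside.
- brass_cross: Bystander: brass cast cross, 170 x 100 x 12 mm, lying on the bench. Origin at the centre of its underside.
- steel_cross: Bystander: nickel-grey cast cross, 150 x 90 x 10 mm, lying on the bench. Origin at the centre of its underside.
- cast_frame: Bystander: pale cast picture frame, 130 x 90 x 8 mm, lying on the bench. Origin at the centre of its underside.
- compound_bar: Bystander: bar of red-brown polishing compound, 120 x 40 x 35 mm. Origin at the centre of its underside.
- mallet: Bystander: hammer, lying on the bench. Origin at the centre of its underside.
- oil_tin: Bystander: plain steel tin, 60 mm diameter, 110 mm tall. Origin at the centre of its underside.

How it is judged:
On the way, in this order (a step that is already met when the one before it is completed fails the run):
1. the knob is pulled up out of neutral, at least 7 mm (z of knob_grip in the frame of gearbox above 0.147 m), for 0.1 s.
2. the knob has dropped home in the notch by the larger boss (z of knob_grip in the frame of gearbox below 0.1425 m and horizontal distance between knob_nose and big_boss below 0.05 m), for 0.2 s.
At the end, for the whole second after the job is handed in: The knob is down within 2.5 mm of fully home with its pointed end by the larger boss (pointer tip within 50 mm of the boss's centre seen from above, that is within about 0.5 rad), and stays there released (all of step 2); the robot touches nothing.
It fails at once if the retaining ring is lifted or dragged round by more than 3 mm at its tab (distance of ring_tab from where it was at the start of the episode above 0.003 m).
It fails at once if a thing on the bench or deck is moved more than 25 mm (distance of any of deck_cross, brass_cross, steel_cross, cast_frame, compound_bar, mallet, oil_tin from where it was at the start of the episode above 0.025 m).
It also fails if it takes over 51 s, if anything falls off the work surface, if the arm or the gripper's body presses on something with over 40 N, if the wrist force passes 120 N, or if a joint passes its speed limit or range.

ROBOT

A 7-joint arm with a two-finger parallel gripper is mounted at the origin on the work surface. World frame = base frame: x ahead of the robot, y to its left, z up, the work surface at z = 0. Lengths are in m, angles in rad, forces in N, time in s.
With the tool pointing down it reaches from about 0.4 to 0.9 m from the base axis. Payload 5.5 kg.
Tool frame: the origin (TCP) lies at the very end of the fingers, on their centre line; the grasp point (between the pads) lies 19 mm behind it; z points along the fingers, x is the direction in which the jaws open and shut, and the axes are right-handed (so a half turn about z gives the same grasp; the last joint's range is limited). The gripper opens to 92 mm and grips with 3 to 60 N. Pads are 19 mm wide; open, the fingers measure 130 mm over their backs; the gripper's body (75 mm by 190 mm) begins 47 mm behind the grasp point.
Start: joints at [-1.063, 0.501, -0.427, 1.55, 0.221, 1.138, -0.21], TCP at [0.157, 0.631, 0.227] pointing down, gripper open.
Joint ranges: [-2.88, 2.88], [-0.31, 2.03], [-1.54, 1.56], [0.2, 2.42], [-1.41, 4.55], [0.19, 2.02], [-2.57, 2.57]. Speed limits (rad/s): [2.57, 2.57, 3.14, 3.14, 3.14, 3.14, 3.14].

INTERFACE

Orientations are given as a unit quaternion [w, x, y, z].
In Python, from cell import robot gives the robot as it stands.
- The arm moves only by the tool send_rows, never from a script. Its argument "commands" is a list of rows, each a list of 7 numbers: the opening in per cent of the stroke, from 0 (shut) to 100 (fully open), then the shift along the tool's x, y, z in mm, then the turn, a rotation vector about the tool's x, y, z in degrees. A call has 1 to 8 rows; each row is the pose to reach, as a shift and turn from the pose commanded when the call began, along the tool's axes at that moment; what a row does not reach only later rows make up. A row lasts 1/10 s, in which the tool goes at most 50 mm and 8.59 degrees, less where a joint would pass 70% of its speed; a pose out of reach is approached as far as the arm can. A call with a gripper value outside its range is refused whole. The fingers move at their own pace and stop on an object; "newtons" is the grip in N (left out, the last holds). Time passes only in rows, so rows that repeat a pose let the fingers close. It gives the time, the measured TCP pose, the force and the opening at its end, in the units of the state.
- robot.get_state(): the state, without advancing time (a new reading comes with each control period).
- robot.snapshot(name): name is "scene" or "top" or "wrist"; returns a dict with "image" (400x640x3 uint8, red, green, blue), "fov_y" (degrees; the focal length in pixels is half the picture's height over the tangent of half this angle, whatever the lens; pixels are square), "cx", "cy" (the principal point, pixels), "R" (3x3) and "t" (3): a world point X has camera coordinates R X + t; the wrist camera has in their place "mount" (4x4, takes a point from camera to tool coordinates, whose origin is the TCP and whose axes are the tool frame's). Camera axes: x right, y down, z forward; pixel columns grow to the right and rows downward; lengths in m; the calibration is good to about 2 mm. A picture is of the moment at which its call begins: read the wrist's pose just before it. There is no depth.
- robot.finish_job(): hands the job in, once; it reports no verdict.
The state is a dict: "time_s": time; "qpos": joint angles; "joint_velocities": joint speeds; "effort": joint torques, N m; "position": TCP position; "orientation": TCP orientation; "force": force on the tool from outside, world axes, zero at the start; "moment": the same for the moment, N m; "grip_width": finger opening in m.
Only numpy, scipy, OpenCV 4.12 (cv2) and the standard library are available. Lean on these libraries where they do the work, as an engineer would, in place of code of your own. Each camera call takes 0.05 s, during which the arm holds its last target.

## Working session

There is one attempt and no reset: what is moved stays moved. The work goes in short steps, Python scripts to look and compute and a tool call to move; the robot and the scene stay as the last step left them, time stands still between calls to the robot, and variables do not carry over. Pictures are saved under pics/ and viewed, and the job is handed in when it is done.

Besides the shell and the picture viewer there is one more tool, called after ">>>" as name([rows], argument=value, ...), one row to a line, values as JSON. send_rows: Moves the arm, as the interface text tells. Its arguments: {"type":"object","properties":{"commands":{"type":"array"},"newtons":{"type":"number"}},"required":["commands"]}

```bash
mkdir -p pics; ls; python3 - <<'E'
from cell import robot
import cv2, numpy as np
s=robot.get_state(); print({k:np.round(v,4).tolist() for k,v in s.items()})
for n in ("scene","top"):
    d=robot.snapshot(n); cv2.imwrite(f"pics/{n}0.png",d["image"][:,:,::-1])
    print(n,d["fov_y"],d["cx"],d["cy"],np.round(d["R"],4).tolist(),np.round(d["t"],4).tolist())
E
```

```text
pics
{'time_s': 0.0, 'qpos': [-1.0628, 0.5019, -0.4268, 1.5514, 0.2208, 1.1383, -0.2103], 'joint_velocities': [-0.0002, -0.0004, 0.0003, 0.0011, 0.0005, -0.0006, -0.0008], 'effort': [-0.0011, -56.6588, -5.8169, -27.9112, -0.0686, 0.031, 0.0002], 'position': [0.1574, 0.6299, 0.2257], 'orientation': [0.0006, 0.7881, 0.6155, -0.0008], 'force': [-0.5322, -0.1088, 0.6013], 'moment': [-0.0088, 0.0273, -0.0211], 'grip_width': 0.0916}
scene 54.28240366708425 317.2400514603922 202.7883201364063 [[0.2076, 0.9782, -0.0014], [0.6439, -0.1377, -0.7526], [-0.7364, 0.1553, -0.6585]] [-0.1622, -0.2363, 1.4215]
top 57.37998463124581 318.99768922128635 194.231000296669 [[0.0124, -0.9995, -0.0302], [-0.988, -0.0076, -0.1544], [0.154, 0.0318, -0.9876]] [0.0576, 0.5282, 0.9136]
```

View pics/scene0.png

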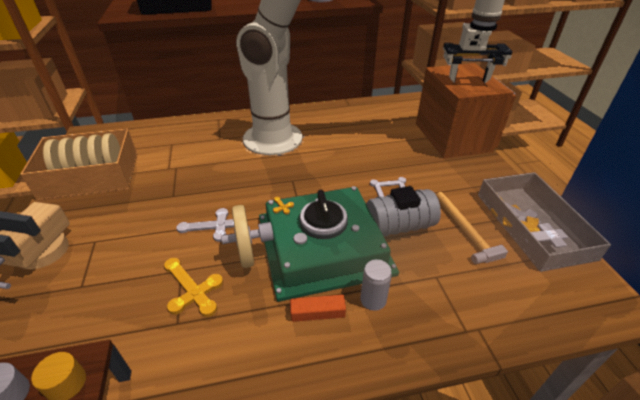

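View pics/top0.png

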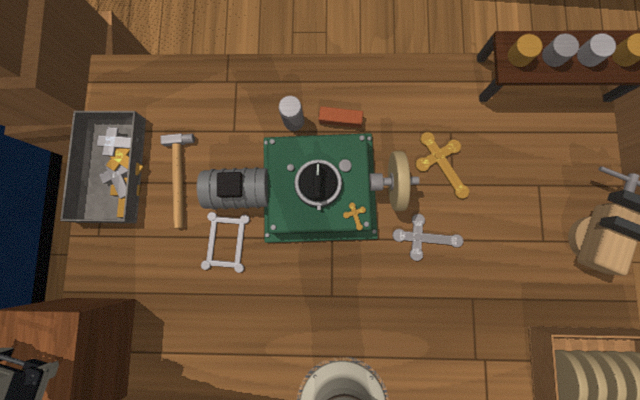

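```bash
cat > h.py <<'E'
import numpy as np
def ray(d,u,v,z):
    im=d["image"]; f=im.shape[0]/2/np.tan(np.radians(d["fov_y"]/2))
    R=np.array(d["R"]);t=np.array(d["t"])
    c=-R.T@t; r=R.T@np.array([(u-d["cx"])/f,(v-d["cy"])/f,1.])
    return c+r*(z-c[2])/r[2]
E
python3 - <<'E'
from cell import robot
import cv2, numpy as np
from h import ray
for n,(x0,y0,x1,y1) in (("top",(255,125,385,250)),("scene",(250,170,410,300))):
    d=robot.snapshot(n); im=d["image"][:,:,::-1]
    c=cv2.resize(im[y0:y1,x0:x1],None,fx=4.6,fy=4.6,interpolation=cv2.INTER_CUBIC)
    cv2.imwrite(f"pics/{n}_z.png",c)
    hsv=cv2.cvtColor(np.ascontiguousarray(im),cv2.COLOR_BGR2HSV)
    m=((hsv[...,1]<60)&(hsv[...,2]>80)).astype(np.uint8)
    k=np.zeros_like(m);k[y0:y1,x0:x1]=1
    N,_,st,ce=cv2.connectedComponentsWithStats(m*k)
    for i in range(1,N):
        if st[i,4]>5: print(n,st[i].tolist(),ce[i].round(1).tolist(),ray(d,*ce[i],.088).round(4))
E
```

```text
top [359, 135, 6, 6, 30] [361.4, 137.3] [ 0.6675 -0.0445  0.088 ]
top [367, 136, 5, 5, 18] [368.9, 137.9] [ 0.6661 -0.0634  0.088 ]
top [269, 139, 6, 5, 25] [271.4, 140.9] [0.6573 0.1848 0.088 ]
top [264, 140, 4, 5, 17] [265.6, 142.1] [0.6541 0.1997 0.088 ]
top [294, 159, 48, 52, 605] [317.2, 181.9] [0.5517 0.0664 0.088 ]
top [338, 159, 14, 13, 140] [344.7, 164.9] [ 0.5955 -0.0022  0.088 ]
top [287, 164, 7, 7, 43] [289.9, 166.9] [0.5897 0.1358 0.088 ]
top [255, 168, 11, 38, 348] [259.7, 186.4] [0.5393 0.2104 0.088 ]
top [370, 173, 15, 17, 215] [376.7, 181.3] [ 0.5541 -0.0818  0.088 ]
top [363, 221, 7, 6, 28] [366.0, 223.5] [ 0.4487 -0.0545  0.088 ]
top [270, 224, 6, 6, 31] [272.7, 226.7] [0.4386 0.1745 0.088 ]
top [372, 230, 4, 3, 10] [373.8, 231.0] [ 0.4308 -0.0733  0.088 ]
top [264, 233, 6, 5, 19] [266.5, 234.6] [0.419  0.1891 0.088 ]
scene [370, 177, 40, 55, 1167] [389.5, 207.8] [0.5414 0.2408 0.088 ]
scene [351, 187, 6, 4, 16] [353.5, 188.2] [0.4452 0.1724 0.088 ]
scene [315, 198, 3, 3, 8] [316.1, 199.1] [0.4684 0.0636 0.088 ]
scene [268, 200, 6, 5, 20] [270.5, 201.9] [ 0.4543 -0.0554  0.088 ]
scene [300, 201, 48, 34, 465] [323.6, 221.5] [0.5553 0.0642 0.088 ]
scene [323, 203, 5, 8, 26] [325.0, 206.7] [0.5026 0.0799 0.088 ]
scene [261, 215, 3, 3, 9] [262.0, 216.0] [ 0.5036 -0.0827  0.088 ]
scene [250, 222, 24, 19, 297] [263.0, 231.3] [ 0.5581 -0.0859  0.088 ]
scene [352, 224, 8, 8, 49] [355.4, 227.5] [0.5919 0.1353 0.088 ]
scene [293, 232, 15, 12, 134] [300.1, 237.8] [ 0.598  -0.0024  0.088 ]
scene [381, 242, 6, 7, 36] [383.6, 245.0] [0.6611 0.1831 0.088 ]
scene [363, 259, 33, 41, 886] [378.3, 277.0] [0.7468 0.1413 0.088 ]
scene [284, 262, 6, 6, 32] [286.5, 264.5] [ 0.6716 -0.046   0.088 ]
scene [276, 288, 6, 5, 24] [278.3, 290.0] [ 0.7356 -0.0728  0.088 ]
```

View pics/top_z.png

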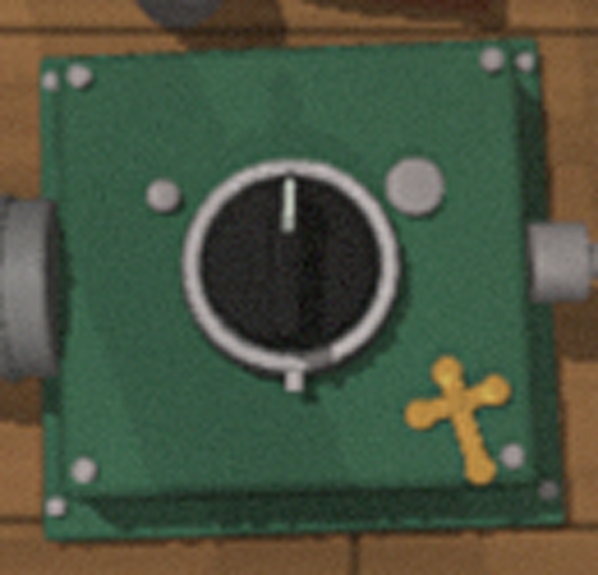

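View pics/scene_z.png

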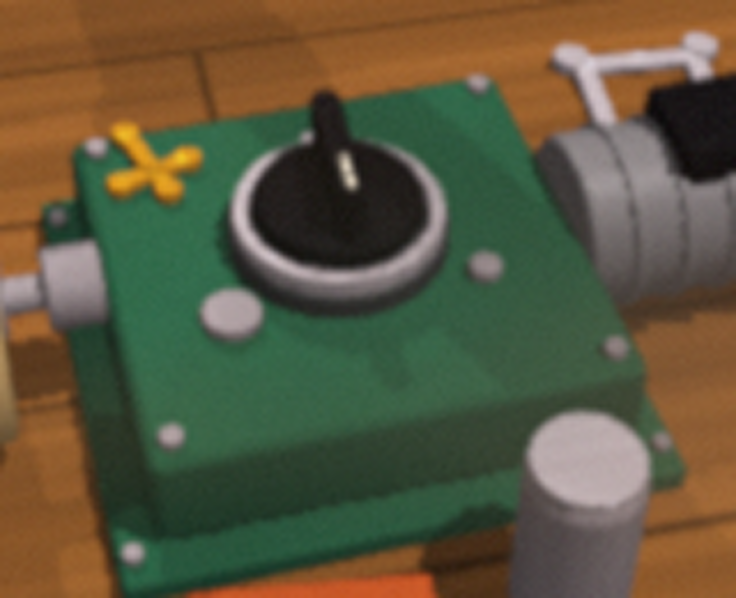

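```bash
cat >> h.py <<'E'
from scipy.spatial.transform import Rotation as Rn
def rot(q): return Rn.from_quat([q[1],q[2],q[3],q[0]])
def goto(s,p,heading):
    """shift mm, rotvec deg in tool axes from measured state to tool-down with x heading (rad)"""
    R0=rot(s["orientation"]); x=np.array([np.cos(heading),np.sin(heading),0]); z=np.array([0,0,-1.]); y=np.cross(z,x)
    R1=Rn.from_matrix(np.c_[x,y,z])
    return (R0.inv().apply(np.array(p)-s["position"])*1000).round(1), np.degrees((R0.inv()*R1).as_rotvec()).round(2)
def brief(s):
    R=rot(s["orientation"]).as_matrix()
    print("t",round(s["time_s"],2),"pos",np.round(s["position"],4),"head",round(float(np.arctan2(R[1,0],R[0,0])),4),"z",R[:,2].round(3),"F",np.round(s["force"],1),"M",np.round(s["moment"],2),"w",round(float(s["grip_width"]),4),"q",np.round(s["qpos"],2))
E
python3 - <<'E'
from cell import robot
import cv2, numpy as np
from h import *
d=robot.snapshot("top"); im=d["image"][:,:,::-1]
for u,v in ((290,180),(288,230)): print(ray(d,255+u/4.6-.4,125+v/4.6-.4,.149).round(4))
# ring outer: zoom extents
for (l,r) in (((183,265),(400,265)),((292,158),(292,368))):
    a=ray(d,255+l[0]/4.6-.4,125+l[1]/4.6-.4,.105);b=ray(d,255+r[0]/4.6-.4,125+r[1]/4.6-.4,.105);print(a.round(4),b.round(4),((a+b)/2).round(4),np.linalg.norm(a-b))
s=robot.get_state(); brief(s)
print(goto(s,[.548,.0655,.25],np.pi/2+.043))
E
```

```text
[0.5834 0.0636 0.149 ]
[0.5573 0.0643 0.149 ]
[0.5472 0.1218 0.105 ] [0.548  0.0061 0.105 ] [0.5476 0.0639 0.105 ] 0.11575622071877237
[0.6062 0.0643 0.105 ] [0.4923 0.0628 0.105 ] [0.5492 0.0636 0.105 ] 0.11395686532812899
t 0.25 pos [0.1574 0.6303 0.2262] head 1.326 z [-0.    -0.001 -1.   ] F [ 0.4 -0.2 -0.5] M [-0.04 -0.02 -0.  ] w 0.0916 q [-1.06  0.5  -0.43  1.55  0.22  1.14 -0.21]
(array([-453.4,  515.8,  -23.4]), array([-1.000e-02,  5.000e-02, -1.649e+01]))
```

>>> send_rows([
  [100,-28,32,-5,0,0,-1],
  [100,-57,65,-10,0,0,-2],
  [100,-85,97,-15,0,0,-3],
  [100,-113,129,-20,0,0,-4],
  [100,-142,161,-23,0,0,-5],
  [100,-170,194,-23,0,0,-6],
  [100,-198,226,-23,0,0,-7],
  [100,-227,258,-23,0,0,-8],
], newtons=40)

```text
time_s: 1.05
position: [0.3536, 0.3464, 0.2499]
orientation: [0.0, 0.743, 0.669, 0.0]
force: [1.0, -0.8, 0.7]
grip_width: 0.0917
```

```bash
python3 - <<'E'
from cell import robot
from h import *
s=robot.get_state(); brief(s)
print(goto(s,[.52,.064,.25],np.pi/2+.043))
E
```

```text
t 1.05 pos [0.3536 0.3464 0.2499] head 1.4665 z [ 0.  0. -1.] F [ 1.  -0.8  0.7] M [ 0.01 -0.05 -0.04] w 0.0917 q [-0.51  0.18 -0.36  1.91  0.07  1.06  0.57]
(array([-2.635e+02,  1.949e+02, -1.000e-01]), array([ 0.03, -0.02, -8.44]))
```

>>> send_rows([
  [100,-33,28,0,0,0,-1],
  [100,-65,56,0,0,0,-2],
  [100,-98,84,0,0,0,-3],
  [100,-130,112,0,0,0,-4],
  [100,-163,140,0,0,0,-5],
  [100,-195,168,0,0,0,-6],
  [100,-228,196,0,0,0,-7],
  [100,-260,224,0,0,0,-8.4],
])

```text
time_s: 1.85
position: [0.549, 0.0642, 0.2498]
orientation: [0.0, 0.692, 0.722, 0.0]
force: [0.3, -0.1, -0.1]
grip_width: 0.092
```

>>> send_rows([
  [100,0,0,0,0,0,0],
  [100,0,0,0,0,0,0],
  [100,0,0,0,0,0,0],
])

```text
time_s: 2.15
position: [0.5477, 0.0671, 0.2495]
orientation: [-0.001, 0.692, 0.722, 0.0]
force: [-0.1, 0.9, -0.2]
grip_width: 0.0916
```

```bash
python3 - <<'E'
from cell import robot
from h import *
import cv2
s=robot.get_state(); brief(s)
d=robot.snapshot("wrist"); im=d["image"][:,:,::-1]; cv2.imwrite("pics/w1.png",im); print(d["fov_y"],d["cx"],d["cy"],np.round(d["mount"],4).tolist())
E
```

```text
t 2.15 pos [0.5477 0.0671 0.2495] head 1.6136 z [-0.001  0.001 -1.   ] F [-0.1  0.9 -0.2] M [ 0.06  0.02 -0.01] w 0.0916 q [-0.06  0.28 -0.13  1.78  0.04  1.09  1.41]
65.54240873777863 317.27979249584996 202.63284995373965 [[1.0, -0.0001, -0.0007, 0.001], [0.0003, 0.9628, 0.2703, -0.0731], [0.0007, -0.2703, 0.9628, -0.1583], [0.0, 0.0, 0.0, 1.0]]
```

View pics/w1.png

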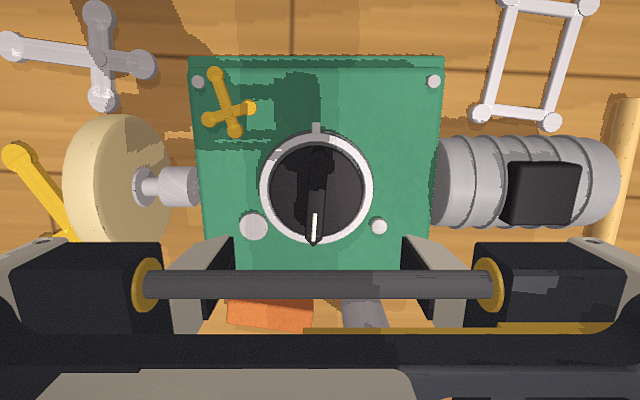

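```bash
cat >> h.py <<'E'
def wray(d,s,u,v,z):
    f=d["image"].shape[0]/2/np.tan(np.radians(d["fov_y"]/2)); M=np.array(d["mount"]); R=rot(s["orientation"]).as_matrix()
    r=R@(M[:3,:3]@np.array([(u-d["cx"])/f,(v-d["cy"])/f,1.])); c=np.array(s["position"])+R@M[:3,3]
    return c+r*(z-c[2])/r[2]
E
python3 - <<'E'
from cell import robot
from h import *
import cv2
s=robot.get_state(); brief(s)
d=robot.snapshot("wrist"); im=np.ascontiguousarray(d["image"][:,:,::-1])
hsv=cv2.cvtColor(im,cv2.COLOR_BGR2HSV)
m=((hsv[...,1]<60)&(hsv[...,2]>80)).astype(np.uint8); k=np.zeros_like(m);k[110:250,205:430]=1
N,lab,st,ce=cv2.connectedComponentsWithStats(m*k)
for i in range(1,N):
    if st[i,4]>15: print(st[i].tolist(),ce[i].round(1).tolist(),wray(d,s,*ce[i],.088).round(4),wray(d,s,*ce[i],.149).round(4))
    if st[i,4]>15 and 300<ce[i][0]<330 and st[i,2]<20:
        ys,xs=np.nonzero(lab==i); 
        P=np.array([wray(d,s,x,y,.149)[:2] for x,y in zip(xs,ys)]); v=cv2.fitLine(P.astype(np.float32),cv2.DIST_L2,0,.01,.01).ravel(); print("line",v, np.arctan2(v[1],v[0]), P[np.argmax(P[:,0])])
# ring outer edge contour
cs,_=cv2.findContours(m*k,cv2.RETR_EXTERNAL,cv2.CHAIN_APPROX_NONE)
c=max(cs,key=lambda c:cv2.boundingRect(c)[2] if 255<cv2.boundingRect(c)[0]<275 else 0)
P=np.array([wray(d,s,x,y,.105)[:2] for x,y in c[:,0]])
P1=P[P[:,0]>P[:,0].min()+.015]
A=np.c_[2*P1,np.ones(len(P1))];b=(P1**2).sum(1);q=np.linalg.lstsq(A,b,rcond=None)[0];print("ring",q[:2],np.sqrt(q[2]+q[0]**2+q[1]**2))
cv2.imwrite("pics/w1z.png",cv2.resize(im[110:260,210:420],None,fx=3.8,fy=3.8,interpolation=cv2.INTER_CUBIC))
E
```

```text
t 2.2 pos [0.5475 0.0674 0.2496] head 1.6145 z [-0.001  0.001 -1.   ] F [-0.  -0.5  0.7] M [0.05 0.06 0.01] w 0.0918 q [-0.06  0.27 -0.13  1.78  0.04  1.09  1.41]
[258, 122, 116, 122, 3058] [318.0, 181.6] [0.5411 0.0688 0.088 ] [0.5284 0.0681 0.149 ]
[355, 184, 5, 11, 16] [357.1, 187.8] [0.546  0.1103 0.088 ] [0.5324 0.1017 0.149 ]
[239, 212, 29, 29, 664] [252.9, 225.7] [ 0.5933 -0.      0.088 ] [0.5706 0.0124 0.149 ]
[310, 213, 9, 29, 146] [313.5, 227.2] [0.5922 0.0661 0.088 ] [0.5697 0.0659 0.149 ]
line [ 0.9999124  -0.01323814  0.56979895  0.06592084] -0.013238525 [0.58295384 0.0642397 ]
[370, 217, 17, 18, 226] [378.0, 225.7] [0.5873 0.1364 0.088 ] [0.5658 0.1228 0.149 ]
[205, 234, 24, 16, 264] [215.8, 242.1] [ 0.6144 -0.0414  0.088 ] [ 0.5877 -0.0211  0.149 ]
[406, 234, 24, 16, 255] [418.5, 242.1] [0.6046 0.1832 0.088 ] [0.5798 0.1607 0.149 ]
ring [0.5481155  0.06638205] 0.052831390404602455
```

View pics/w1z.png

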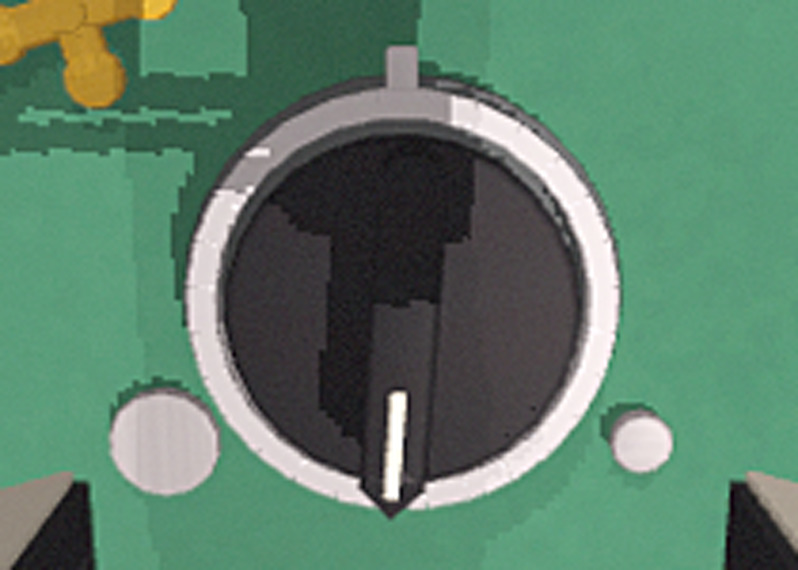

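>>> send_rows([
  [100,-1.4,0.4,20,0,0,1.5],
  [100,-1.4,0.4,50,0,0,3.3],
  [100,-1.4,0.4,80,0,0,3.3],
  [100,-1.4,0.4,100,0,0,3.3],
  [100,-1.4,0.4,112,0,0,3.3],
  [100,-1.4,0.4,121,0,0,3.3],
  [100,-1.4,0.4,126,0,0,3.3],
  [100,-1.4,0.4,126,0,0,3.3],
])

```text
time_s: 3.05
position: [0.5488, 0.0647, 0.1237]
orientation: [-0.0, 0.713, 0.701, 0.0]
force: [-0.1, -0.8, -0.0]
grip_width: 0.0919
```

```bash
python3 - <<'E'
from cell import robot
from h import *
import cv2
s=robot.get_state(); brief(s)
for n in ("wrist","scene"):
    d=robot.snapshot(n); im=d["image"][:,:,::-1]
    if n=="scene": im=cv2.resize(im[130:310,220:430],None,fx=3,fy=3)
    cv2.imwrite(f"pics/g1{n}.png",im)
brief(robot.get_state())
E
```

```text
t 3.05 pos [0.5488 0.0647 0.1237] head 1.555 z [ 0.  0. -1.] F [-0.1 -0.8 -0. ] M [0.03 0.03 0.04] w 0.0919 q [-0.07  0.43 -0.11  1.89  0.06  0.83  1.33]
t 3.15 pos [0.5494 0.0646 0.1245] head 1.5548 z [ 0.001  0.    -1.   ] F [ 0.6 -0.5 -0.1] M [ 0.05 -0.03 -0.02] w 0.0919 q [-0.07  0.42 -0.11  1.89  0.06  0.83  1.33]
```

View pics/g1wrist.png

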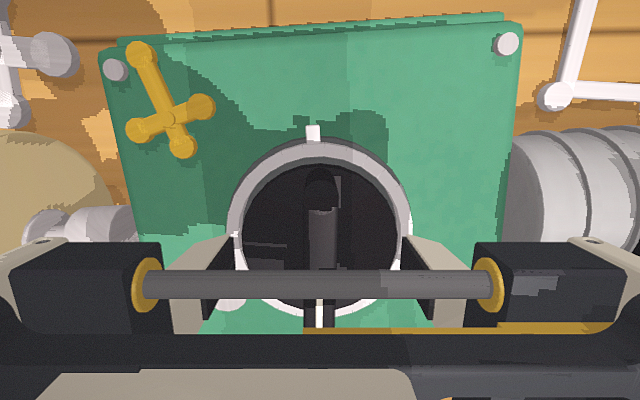

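View pics/g1scene.png

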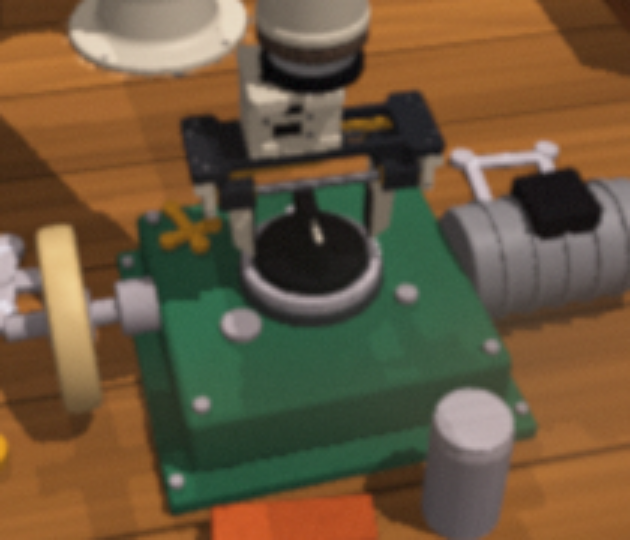

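>>> send_rows([
  [100,1,-1,4,0,0,0],
  [60,1,-1,4,0,0,0],
  [30,1,-1,4,0,0,0],
  [10,1,-1,4,0,0,0],
  [5,1,-1,4,0,0,0],
  [5,1,-1,4,0,0,0],
  [5,1,-1,4,0,0,0],
  [5,1,-1,4,0,0,0],
], newtons=10)

```text
time_s: 3.95
position: [0.5477, 0.0654, 0.1197]
orientation: [-0.0, 0.713, 0.701, -0.0]
force: [-0.1, -0.4, -0.3]
grip_width: 0.0409
```

```bash
python3 - <<'E'
from cell import robot
from h import *
brief(robot.get_state())
E
```

```text
t 3.95 pos [0.5477 0.0654 0.1197] head 1.5547 z [-0.  0. -1.] F [-0.1 -0.4 -0.3] M [ 0.03  0.03 -0.01] w 0.0409 q [-0.08  0.43 -0.11  1.9   0.06  0.82  1.33]
```

>>> send_rows([
  [5,0,0,0,0,0,0],
  [5,0,0,0,0,0,0],
  [5,0,0,0,0,0,0],
  [5,0,0,0,0,0,0],
  [5,0,0,0,0,0,0],
  [5,0,0,0,0,0,0],
])

```text
time_s: 4.55
position: [0.5477, 0.0657, 0.1197]
orientation: [-0.0, 0.713, 0.701, 0.0]
force: [-0.5, 1.0, -0.2]
grip_width: 0.0157
```

```bash
python3 - <<'E'
from cell import robot
from h import *
brief(robot.get_state())
E
```

```text
t 4.55 pos [0.5477 0.0657 0.1197] head 1.5548 z [ 0.  0. -1.] F [-0.5  1.  -0.2] M [ 0.2   0.07 -0.03] w 0.0157 q [-0.08  0.43 -0.11  1.9   0.06  0.82  1.33]
```

>>> send_rows([
  [5,0,0,0,0,0,0],
  [5,0,0,-2,0,0,0],
  [5,0,0,-4,0,0,0],
  [5,0,0,-6,0,0,0],
  [5,0,0,-8,0,0,0],
  [5,0,0,-10,0,0,0],
  [5,0,0,-10,0,0,0],
  [5,0,0,-10,0,0,0],
], newtons=45)

```text
time_s: 5.35
position: [0.5476, 0.0656, 0.1295]
orientation: [-0.0, 0.713, 0.701, -0.0]
force: [4.6, 2.3, -13.8]
grip_width: 0.0156
```

```bash
python3 - <<'E'
from cell import robot
from h import *
brief(robot.get_state())
import cv2
for n in ("wrist","scene"):
    d=robot.snapshot(n); im=d["image"][:,:,::-1]
    if n=="scene": im=cv2.resize(im[130:310,220:430],None,fx=3,fy=3)
    cv2.imwrite(f"pics/g2{n}.png",im)
brief(robot.get_state())
E
```

```text
t 5.35 pos [0.5476 0.0656 0.1295] head 1.5549 z [-0.  0. -1.] F [  4.6   2.3 -13.8] M [ 0.65 -1.    0.07] w 0.0156 q [-0.08  0.42 -0.11  1.89  0.06  0.84  1.33]
t 5.45 pos [0.5476 0.0656 0.1295] head 1.5548 z [-0.  0. -1.] F [  3.8   3.8 -14. ] M [ 0.73 -0.92  0.01] w 0.0157 q [-0.08  0.42 -0.11  1.89  0.06  0.84  1.33]
```

View pics/g2wrist.png

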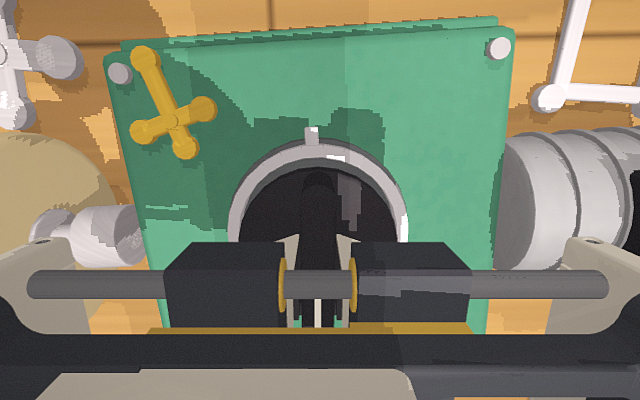

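>>> send_rows([
  [5,0.7,0.7,-0.5,0,0,0],
  [5,0.7,0.7,-0.5,0,0,0],
])

```text
time_s: 5.65
position: [0.5477, 0.0657, 0.1298]
orientation: [-0.0, 0.713, 0.701, -0.001]
force: [2.0, 0.6, -13.4]
grip_width: 0.0156
```

```bash
python3 - <<'E'
from cell import robot
from h import *
brief(robot.get_state())
E
```

```text
t 5.65 pos [0.5477 0.0657 0.1298] head 1.5546 z [-0.002 -0.001 -1.   ] F [  2.    0.6 -13.4] M [ 0.43 -0.51 -0.  ] w 0.0156 q [-0.08  0.42 -0.11  1.89  0.06  0.84  1.33]
```

>>> send_rows([
  [5,0.2,0.4,0,0,0,3],
  [5,0.2,0.4,0,0,0,6],
  [5,0.2,0.4,0,0,0,10],
  [5,0.2,0.4,0,0,0,14],
  [5,0.2,0.4,0,0,0,18],
  [5,0.2,0.4,0,0,0,20],
])

```text
time_s: 6.25
position: [0.5477, 0.0657, 0.1297]
orientation: [-0.0, 0.825, 0.566, -0.001]
force: [1.7, 0.9, -13.1]
grip_width: 0.0155
```

```bash
python3 - <<'E'
from cell import robot
from h import *
brief(robot.get_state())
E
```

```text
t 6.25 pos [0.5477 0.0657 0.1297] head 1.2029 z [-0.002 -0.001 -1.   ] F [  1.7   0.9 -13.1] M [ 0.24 -0.4  -0.01] w 0.0155 q [-0.14  0.41 -0.04  1.89  0.02  0.84  1.02]
```

>>> send_rows([
  [5,0,0,0,0,0,4],
  [5,0,0,0,0,0,8],
  [5,0,0,0,0,0,12],
  [5,0,0,0,0,0,16],
  [5,0,0,0,0,0,17.5],
  [5,0,0,0,0,0,17.5],
])

```text
time_s: 6.85
position: [0.5478, 0.0659, 0.1297]
orientation: [-0.0, 0.9, 0.435, -0.001]
force: [0.5, 0.2, -13.7]
grip_width: 0.0157
```

```bash
python3 - <<'E'
from cell import robot
from h import *
brief(robot.get_state())
import cv2
for n in ("wrist","scene","top"):
    d=robot.snapshot(n); im=d["image"][:,:,::-1]
    if n=="scene": im=cv2.resize(im[130:310,220:430],None,fx=3,fy=3)
    cv2.imwrite(f"pics/g3{n}.png",im)
E
```

```text
t 6.85 pos [0.5478 0.0659 0.1297] head 0.9007 z [-0.002 -0.001 -1.   ] F [  0.5   0.2 -13.7] M [ 0.04 -0.12  0.01] w 0.0157 q [-0.19  0.41  0.03  1.89 -0.01  0.84  0.74]
```

View pics/g3wrist.png

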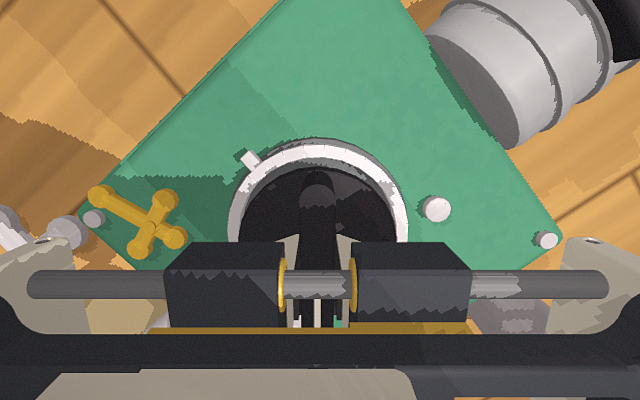

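View pics/g3scene.png

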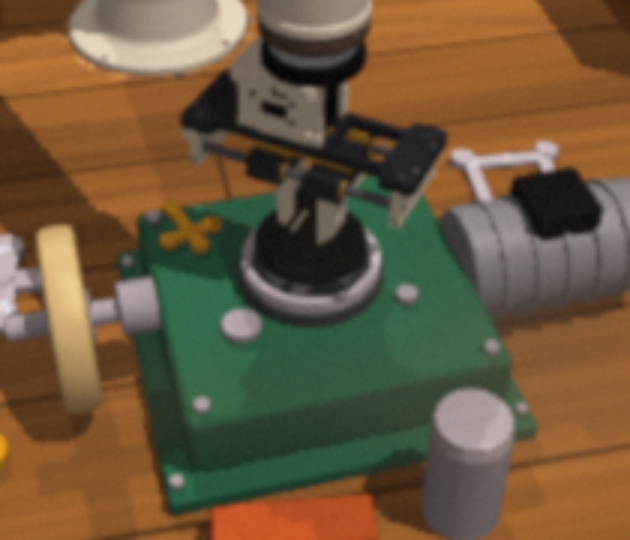

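>>> send_rows([
  [5,0,0,1.5,0,0,0],
  [5,0,0,3,0,0,0],
  [5,0,0,4,0,0,0],
  [5,0,0,4,0,0,0],
])

```text
time_s: 7.4
position: [0.548, 0.0659, 0.1266]
orientation: [-0.0, 0.9, 0.435, -0.001]
force: [-4.7, -1.5, -5.4]
grip_width: 0.0155
```

```bash
python3 - <<'E'
from cell import robot
from h import *
brief(robot.get_state())
E
```

```text
t 7.4 pos [0.548  0.0659 0.1266] head 0.9001 z [-0.002 -0.001 -1.   ] F [-4.7 -1.5 -5.4] M [-0.49  1.22  0.  ] w 0.0155 q [-0.19  0.42  0.03  1.9  -0.01  0.83  0.74]
```

>>> send_rows([
  [5,0,0,0,0,0,0],
  [5,0,0,0,0,0,0],
  [5,0,0,0,0,0,1],
  [5,0,0,0,0,0,2],
  [5,0,0,0,0,0,3],
  [5,0,0,0,0,0,4],
], newtons=6)

```text
time_s: 8.0
position: [0.5481, 0.0658, 0.1265]
orientation: [-0.0, 0.915, 0.403, -0.001]
force: [-4.9, -0.6, -6.3]
grip_width: 0.0158
```

```bash
python3 - <<'E'
from cell import robot
from h import *
brief(robot.get_state())
E
```

```text
t 8.0 pos [0.5481 0.0658 0.1265] head 0.8295 z [-0.001 -0.    -1.   ] F [-4.9 -0.6 -6.3] M [-0.42  1.1  -0.02] w 0.0158 q [-0.2   0.42  0.04  1.9  -0.02  0.83  0.68]
```

>>> send_rows([
  [5,0,0,0,0,0,1],
  [5,0,0,0,0,0,2],
  [5,0,0,0,0,0,3],
  [5,0,0,0,0,0,4],
  [5,0,0,0,0,0,4],
], newtons=4)

```text
time_s: 8.5
position: [0.5488, 0.0655, 0.1269]
orientation: [0.0, 0.929, 0.371, -0.0]
force: [-4.8, -3.3, -4.0]
grip_width: 0.0161
```

```bash
python3 - <<'E'
from cell import robot
from h import *
brief(robot.get_state())
E
```

```text
t 8.5 pos [0.5488 0.0655 0.1269] head 0.7593 z [-0.    -0.001 -1.   ] F [-4.8 -3.3 -4. ] M [-0.63  1.09 -0.01] w 0.0161 q [-0.22  0.42  0.06  1.9  -0.03  0.83  0.62]
```

>>> send_rows([
  [5,0,0,0,0,0,1],
  [5,0,0,0,0,0,2],
  [5,0,0,0,0,0,3],
  [5,0,0,0,0,0,3],
])

```text
time_s: 8.9
position: [0.5488, 0.0655, 0.1269]
orientation: [0.0, 0.938, 0.346, -0.0]
force: [-4.9, -2.5, -5.2]
grip_width: 0.016
```

```bash
python3 - <<'E'
from cell import robot
from h import *
brief(robot.get_state())
E
```

```text
t 8.9 pos [0.5488 0.0655 0.1269] head 0.7071 z [-0.    -0.001 -1.   ] F [-4.9 -2.5 -5.2] M [-0.68  1.04  0.07] w 0.016 q [-0.22  0.42  0.07  1.9  -0.04  0.83  0.57]
```

```bash
python3 - <<'E'
from cell import robot
from h import *
import cv2
for n in ("wrist","scene"):
    d=robot.snapshot(n); im=d["image"][:,:,::-1]
    if n=="scene": im=cv2.resize(im[130:310,220:430],None,fx=3,fy=3)
    cv2.imwrite(f"pics/g4{n}.png",im)
for i in range(3): brief(robot.get_state())
E
```

```text
t 9.0 pos [0.5489 0.0655 0.1269] head 0.7076 z [-0.    -0.001 -1.   ] F [-4.1 -2.8 -3.5] M [-0.66  1.    0.08] w 0.0163 q [-0.22  0.42  0.07  1.9  -0.04  0.83  0.57]
t 9.0 pos [0.5489 0.0655 0.1269] head 0.7076 z [-0.    -0.001 -1.   ] F [-4.1 -2.8 -3.5] M [-0.66  1.    0.08] w 0.0163 q [-0.22  0.42  0.07  1.9  -0.04  0.83  0.57]
t 9.0 pos [0.5489 0.0655 0.1269] head 0.7076 z [-0.    -0.001 -1.   ] F [-4.1 -2.8 -3.5] M [-0.66  1.    0.08] w 0.0163 q [-0.22  0.42  0.07  1.9  -0.04  0.83  0.57]
```

View pics/g4wrist.png

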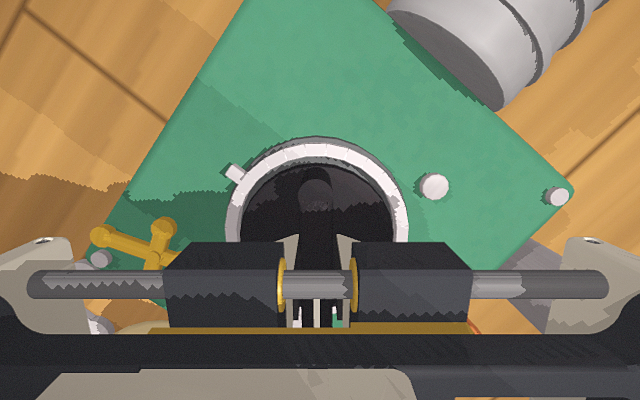

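View pics/g4scene.png

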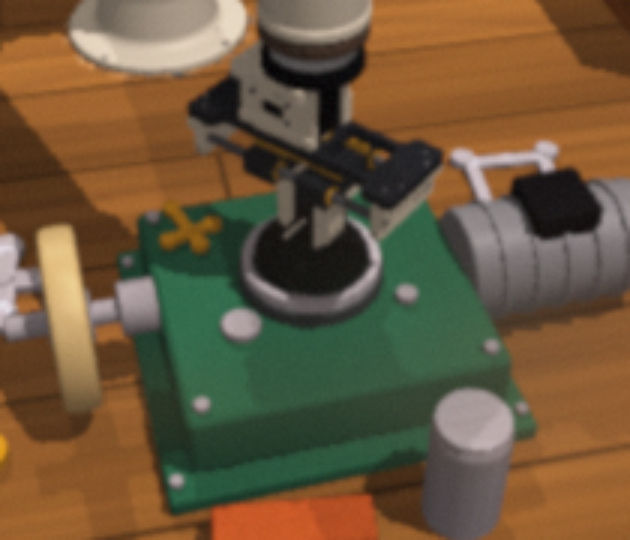

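```bash
python3 - <<'E'
import cv2,numpy as np
from cell import robot
from h import *
d=robot.snapshot("wrist")
f=200/np.tan(np.radians(d["fov_y"]/2)); M=np.linalg.inv(np.array(d["mount"]))
for tcp,stem in ((.1297,.010),(.1269,.006),(.1269,0)):
  for nm,p in (("rear top",[0,-.045,-(.149+stem-tcp)]),("skirt rear",[0,-.046,-(.115+stem-tcp)]),("skirt rear30",[.03,-.035,-(.115+stem-tcp)]),("nose top",[0,.041,-(.149+stem-tcp)])):
    c=M[:3,:3]@p+M[:3,3]; print(tcp,stem,nm,round(d["cx"]+f*c[0]/c[2],1),round(d["cy"]+f*c[1]/c[2],1))
a=[np.clip(cv2.imread(f"pics/g{i}wrist.png")[120:340,200:430].astype(float)*3,0,255).astype(np.uint8) for i in (3,4)]
cv2.imwrite("pics/cmp.png",cv2.resize(np.hstack(a),None,fx=1.7,fy=2.5))
E
```

```text
0.1297 0.01 rear top 316.3 185.8
0.1297 0.01 skirt rear 316.6 169.9
0.1297 0.01 skirt rear30 372.3 190.1
0.1297 0.01 nose top 316.5 353.9
0.1269 0.006 rear top 316.3 185.1
0.1269 0.006 skirt rear 316.6 169.5
0.1269 0.006 skirt rear30 371.9 189.6
0.1269 0.006 nose top 316.5 352.1
0.1269 0 rear top 316.4 182.2
0.1269 0 skirt rear 316.6 167.6
0.1269 0 skirt rear30 370.1 187.1
0.1269 0 nose top 316.6 343.7
```

View pics/cmp.png

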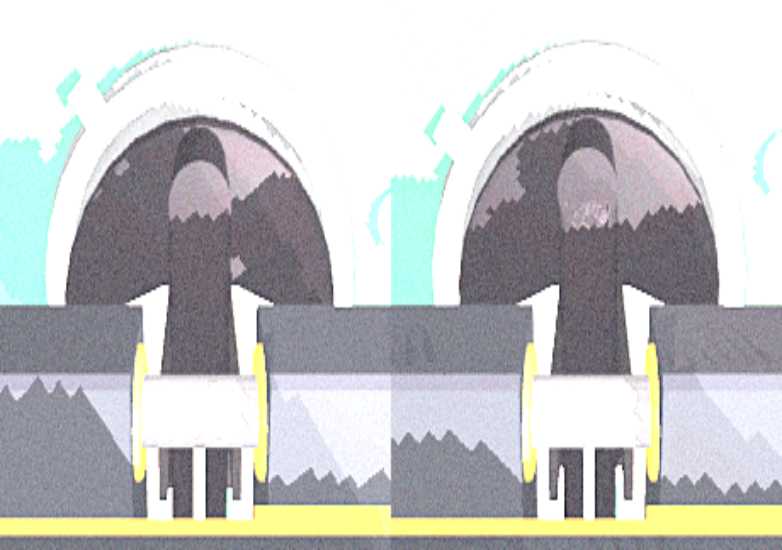

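>>> send_rows([
  [5,0,0,0,0,0,-1],
  [5,0,0,0,0,0,-2],
  [40,0,0,0,0,0,-2],
  [60,0,0,0,0,0,-2],
  [60,0,0,0,0,0,-2],
  [60,0,0,0,0,0,-2],
  [60,0,0,0,0,0,-2],
  [60,0,0,0,0,0,-2],
])

```text
time_s: 9.85
position: [0.5492, 0.0665, 0.1264]
orientation: [0.0, 0.932, 0.363, 0.0]
force: [-0.3, -0.3, 0.2]
grip_width: 0.0545
```

```bash
python3 - <<'E'
from cell import robot
from h import *
import cv2
brief(robot.get_state())
for n in ("wrist","scene"):
    d=robot.snapshot(n); im=d["image"][:,:,::-1]
    if n=="scene": im=cv2.resize(im[130:310,220:430],None,fx=3,fy=3)
    cv2.imwrite(f"pics/g5{n}.png",im)
E
```

```text
t 9.85 pos [0.5492 0.0665 0.1264] head 0.7431 z [ 0.001  0.    -1.   ] F [-0.3 -0.3  0.2] M [-0.09 -0.01 -0.  ] w 0.0545 q [-0.22  0.42  0.06  1.9  -0.03  0.83  0.6 ]
```

View pics/g5wrist.png

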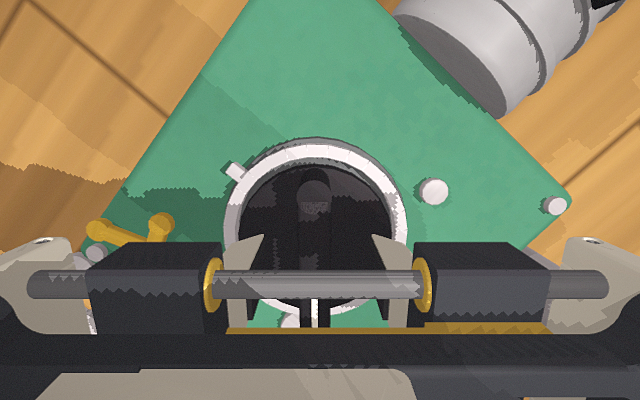

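Released. Opening wider, then backing straight up to check the height with a clear view.

>>> send_rows([
  [75,0,0,0,0,0,0],
  [75,0,0,-10,0,0,0],
  [75,0,0,-30,0,0,0],
  [75,0,0,-60,0,0,0],
  [75,0,0,-90,0,0,0],
  [75,0,0,-120,0,0,0],
  [75,0,0,-120,0,0,0],
  [75,0,0,-120,0,0,0],
])

```text
time_s: 10.75
position: [0.5494, 0.0664, 0.2476]
orientation: [0.0, 0.932, 0.363, 0.001]
force: [-0.6, 0.1, -1.1]
grip_width: 0.0688
```

>>> send_rows([
  [75,0,-40,0,0,0,0],
  [75,0,-80,0,0,0,0],
  [75,0,-80,0,0,0,0],
  [75,0,-80,0,0,0,0],
])

```text
time_s: 11.15
position: [0.4937, 0.1257, 0.2454]
orientation: [-0.0, 0.931, 0.364, -0.001]
force: [0.6, -0.8, -0.4]
grip_width: 0.0688
```

```bash
python3 - <<'E'
from cell import robot
from h import *
import cv2
s=robot.get_state(); brief(s)
d=robot.snapshot("wrist"); im=np.ascontiguousarray(d["image"][:,:,::-1]); cv2.imwrite("pics/g6wrist.png",im)
e=robot.snapshot("scene"); i2=e["image"][:,:,::-1]; cv2.imwrite("pics/g6scene.png",cv2.resize(i2[130:310,220:430],None,fx=3,fy=3))
E
```

```text
t 11.15 pos [0.4937 0.1257 0.2454] head 0.7455 z [-0.002 -0.001 -1.   ] F [ 0.6 -0.8 -0.4] M [-0.07 -0.03  0.01] w 0.0688 q [-0.33  0.2   0.03  1.89 -0.01  1.05  0.45]
```

View pics/g6wrist.png

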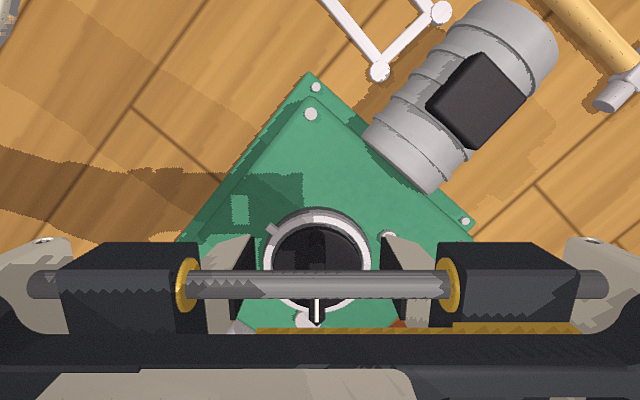

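View pics/g6scene.png

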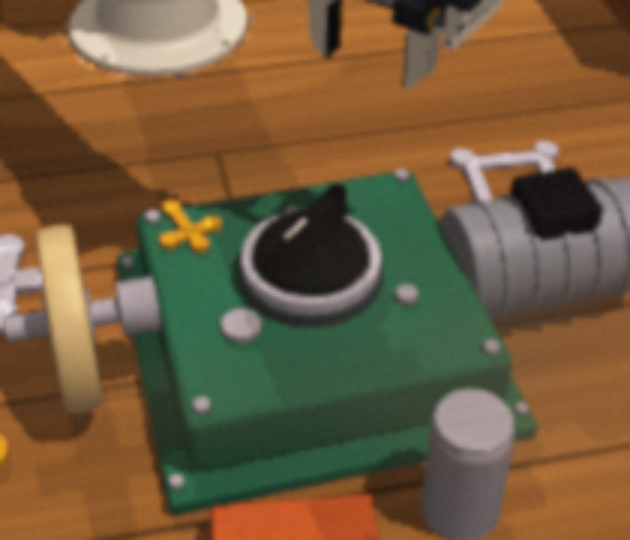

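>>> send_rows([
  [75,0,40,0,0,0,0],
  [75,0,75,0,0,0,0],
  [75,0,75,0,0,0,0],
  [75,0,75,0,0,0,0],
  [75,0,75,0,0,0,0],
])

```text
time_s: 11.75
position: [0.5451, 0.0701, 0.2457]
orientation: [-0.0, 0.932, 0.363, -0.001]
force: [-0.2, -0.6, 0.2]
grip_width: 0.0694
```

```bash
python3 - <<'E'
from cell import robot
from h import *
import cv2
s=robot.get_state(); brief(s)
d=robot.snapshot("wrist"); im=np.ascontiguousarray(d["image"][:,:,::-1]); cv2.imwrite("pics/g7wrist.png",im)
e=robot.snapshot("scene"); i2=np.ascontiguousarray(e["image"][:,:,::-1])
t=robot.snapshot("top"); cv2.imwrite("pics/g7top.png",t["image"][:,:,::-1])
def line(im,box):
    x0,y0,x1,y1=box; hsv=cv2.cvtColor(im,cv2.COLOR_BGR2HSV); m=((hsv[...,1]<60)&(hsv[...,2]>120)).astype(np.uint8);k=np.zeros_like(m);k[y0:y1,x0:x1]=1
    N,lab,st,ce=cv2.connectedComponentsWithStats(m*k)
    return [(st[i].tolist(),ce[i].round(1).tolist()) for i in range(1,N) if st[i,4]>5],m
L,_=line(im,(240,120,420,260));print(L)
S,_=line(i2,(300,190,345,235));print(S)
cv2.imwrite("pics/g7z.png",cv2.resize(im[110:260,210:420],None,fx=3.8,fy=3.8,interpolation=cv2.INTER_CUBIC))
E
```

```text
t 11.75 pos [0.5451 0.0701 0.2457] head 0.7426 z [-0.001  0.    -1.   ] F [-0.2 -0.6  0.2] M [-0.08 -0.02 -0.02] w 0.0694 q [-0.24  0.27  0.07  1.8  -0.02  1.07  0.59]
[([260, 136, 115, 124, 3004], [315.0, 191.8]), ([339, 154, 8, 7, 10], [342.2, 156.9]), ([384, 161, 18, 18, 246], [392.5, 169.2]), ([315, 220, 4, 28, 112], [316.5, 233.5]), ([240, 234, 10, 20, 111], [243.4, 241.0]), ([385, 234, 35, 26, 586], [403.8, 247.7])]
[([306, 202, 39, 31, 193], [330.8, 223.4]), ([300, 233, 5, 2, 8], [301.6, 233.6])]
```

View pics/g7z.png

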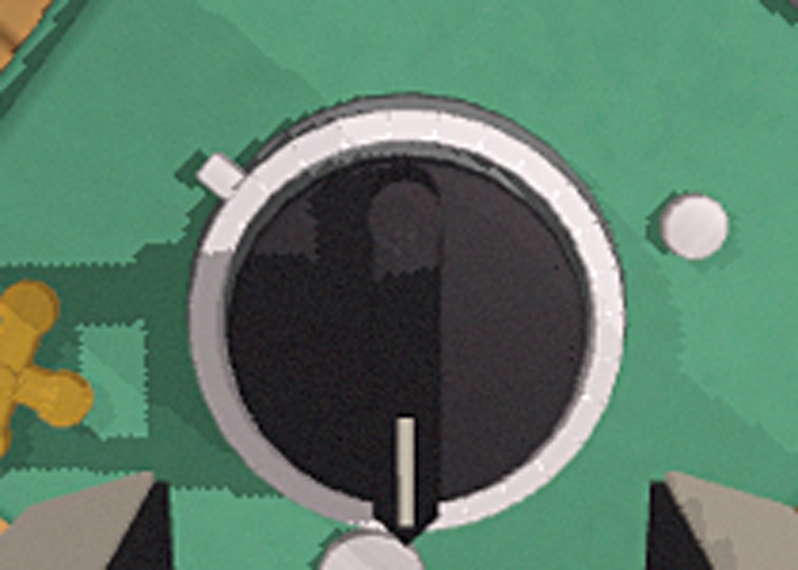

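```bash
python3 - <<'E'
from cell import robot
from h import *
import cv2
s=robot.get_state(); d=robot.snapshot("wrist"); e=robot.snapshot("scene")
f=200/np.tan(np.radians(e["fov_y"]/2))
def proj(X):
    c=np.array(e["R"])@X+np.array(e["t"]); return np.array([e["cx"]+f*c[0]/c[2],e["cy"]+f*c[1]/c[2]]).round(1)
for z in (.149,.155,.159): X=wray(d,s,316.5,233.5,z); print(z,X.round(4),proj(X))
# same from the first wrist look (pose of then), knob at home
s0=dict(position=[.5475,.0674,.2496],orientation=None)
h=1.6145;x=np.array([np.cos(h),np.sin(h),0]);zz=np.array([0,0,-1.]);q=Rn.from_matrix(np.c_[x,np.cross(zz,x),zz]).as_quat();s0["orientation"]=[q[3],*q[:3]]
for z in (.149,.155): X=wray(d,s0,313.5,227.2,z); print("start",z,X.round(4),proj(X))
def cen(im,x0,y0,x1,y1):
    g=im.astype(float).mean(2)[y0:y1,x0:x1]; m=(g>110); n,lab,st,ce=cv2.connectedComponentsWithStats(m.astype(np.uint8)); 
    for i in range(1,n): print(st[i].tolist(),(ce[i]+[x0,y0]).round(1))
i0=cv2.imread("pics/scene0.png"); print("then");cen(i0,312,200,335,216);print("now");cen(e["image"],306,198,330,216)
n=np.vstack([cv2.resize(i[185:245,290:360],None,fx=5,fy=5,interpolation=cv2.INTER_CUBIC) for i in (i0,np.ascontiguousarray(e["image"][:,:,::-1]))]); cv2.imwrite("pics/g8.png",n)
# boss and tip
b=[.595,-.001]; c=np.array([.548,.066]); ang=.7426-np.pi/2; print("tip-boss",np.linalg.norm(c+.041*np.array([np.cos(ang),np.sin(ang)])-b))
E
```

```text
0.149 [0.5624 0.0513 0.149 ] [319.1 205.6]
0.155 [0.5609 0.053  0.155 ] [319.7 203.2]
0.159 [0.5598 0.0542 0.159 ] [320.1 201.5]
start 0.149 [0.5693 0.0653 0.149 ] [325.6 206.7]
start 0.155 [0.567  0.0652 0.155 ] [325.4 204.2]
then
[4, 0, 1, 1, 1] [316. 200.]
[12, 4, 4, 7, 16] [325.2 206.9]
now
[9, 1, 4, 2, 6] [316.5 199.5]
tip-boss 0.04153796659774794
```

View pics/g8.png

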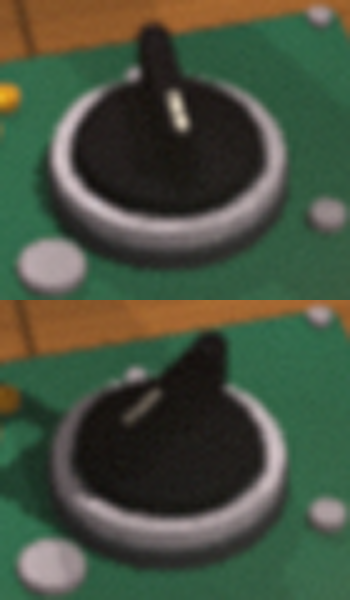

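View pics/g7top.png

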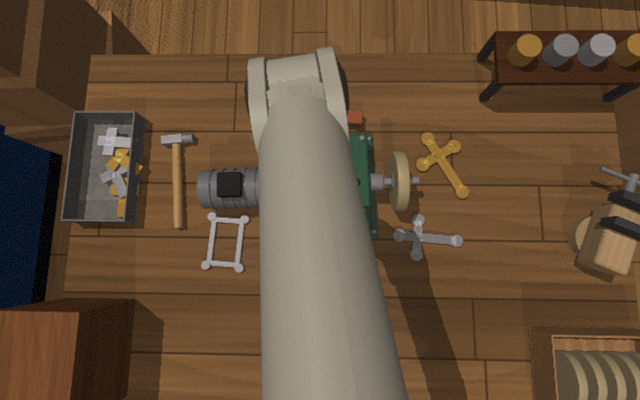

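```bash
python3 - <<'E'
from cell import robot
from h import *
print(robot.finish_job()); brief(robot.get_state())
E
```

```text
the job is handed in; nothing more can be done
None
the job is handed in; nothing more can be done
```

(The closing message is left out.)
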